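# Switch on the oven in sequence at its control box

## Task

Switch the oven on at the control box on the worktop, using only the closed fingertips: first press down the raised end of the rocker until it tips right over, then push the flat round button fully home, then push the square button fully home. Do each only after the one before is in, do not push in the mushroom-headed stop button, and leave the crucible and the test piece standing where they are.

Things in the scene. Friction and masses are not known exactly. Their poses are not given: they have to be found in the camera images.
- control_box: fixed grey box, aluminium top, 150 x 150 x 50 mm; origin: centre of its underside, x away from the robot at yaw 0, y left. It stands in a gap between tall cabinets (walls along x at y = +0.10 and -0.175, 0.6 and 0.44 high). On top four switches in a 2 x 2 square 60 mm apart, turned with the box, places shuffled; all grey, told apart by shape; all stand above their bezels in every state
- mains_rocker (a joint): the rocker: a V-shaped paddle 28 mm wide and 47 mm long (long way along the box's y) on an axis along the box's x. -0.2 rad = off, its left (box +y) end raised about 9 mm above the middle; +0.2 rad = on, that left half pressed down level with the top of the middle and the right end raised. Pressing the raised end needs about 3 N; it stays where it is left
- rocker_press (a point): point on top of the rocker's left half, 16.5 mm from its axis, moving with it; at z = 73 mm when off (the raised end's tip at 75 mm) and 66 mm when on, when the whole left half lies level at 66 mm
- round_button (a joint): the flat-topped round push button, 27 mm across: 0 = out (top 17 mm above the box top, z = 67 mm), 0.006 m = fully home (top at z = 61 mm). Takes about 3 N, stays in when pushed, no spring
- round_top (a point): centre of the round button's top face, moving with it
- square_button (a joint): the flat-topped square push button, 27 x 27 mm: 0 = out (top at z = 67 mm), 0.006 m = fully home (top at z = 61 mm). Takes about 3 N, stays in when pushed, no spring
- square_top (a point): centre of the square button's top face, moving with it
- stop_button (a joint): the mushroom-headed stop button, head 38 mm across and domed, tallest of the four (top at z = 78 mm): 0 = out; 0.006 m = in; to be left out. About 3 N would push it in
- stop_top (a point): top centre of the mushroom head
- crucible: loose pale crucible, 36 mm across, 32 mm high, behind the box; origin under its centre
- test_piece: loose dark disc 38 mm across, 10 mm high, behind the box; origin under its centre

How it is judged:
By the outcome, as a careful person would: the job done as asked, in the order asked, and still so for the second after the job is handed in, with the robot touching nothing.
It also fails if it takes over 48 s, if anything falls off the work surface, if the arm or the gripper's body presses on something with over 40 N, if the wrist force passes 120 N, or if a joint passes its speed limit or range.

## Robot

A 6-joint arm with a two-finger parallel gripper is mounted at the origin on a cart in front of the work surface, level with it; the furniture and walls round the work are solid. World frame = base frame: x ahead of the robot, y to its left, z up, the work surface at z = 0. Lengths are in m, angles in rad, forces in N, time in s.
With the tool pointing down it reaches from about 0.3 to 0.825 m from the base axis. Payload 5.4 kg.
Tool frame: the origin (TCP) lies between the finger pads; the fingertips stand 11 mm ahead of it and the grasp point (between the pads) lies 8 mm behind it; z points along the fingers, y is the line along which they close (so a half turn about z gives the same grasp; the last joint's range is limited). The gripper opens to 92 mm and grips with 3 to 60 N. Pads are 20 mm wide; open, the fingers measure 128 mm over their backs; the gripper's body (75 mm by 189 mm) begins 69 mm behind the grasp point.
Start: joints at [0.974, 0.158, 1.597, -0, 1.386, -0.21], TCP at [0.217, 0.532, 0.226] pointing down, gripper open.
Joint ranges: [-2.91, 2.91], [-0.94, 2.29], [0.18, 2.7], [-1.29, 4.43], [0.17, 2.64], [-3, 3]. Speed limits (rad/s): [2.57, 2.57, 3.14, 3.14, 3.14, 3.14].

## Interface

Orientations are given as a rotation vector (axis times angle).
In Python, from station import robot gives the robot as it stands. The module is installed in compiled form; this text tells all that it offers.
- The arm moves only by the tool arm_command, never from a script. Its arguments are lists of equal length, an entry for each row: "delta_pos": the shift along the tool's x, y, z as a fraction of full scale, a list of three; "twist": the turn, a rotation vector about the tool's x, y, z as a fraction of full scale, a list of three. In form: {"delta_pos": [[tx, ty, tz], ...], "twist": [[rx, ry, rz], ...]}. A call has 1 to 5 rows; each row is the pose to reach, as a shift and turn from the pose commanded when the call began, along the tool's axes at that moment, turning the shorter way round; what a row does not reach only later rows make up. Full scale, the value 1, is 0.2 m for a shift and pi rad for a turn. A row lasts 1/8 s, in which the tool goes at most 62.5 mm and 10.7 degrees, less where a joint would pass 70% of its speed; a pose out of reach is approached as far as the arm can. A call with a number of a shift or a turn outside -1 to 1 is refused whole. A call with a gripper value outside its range is refused whole. "hand" is the opening, from -1 (shut) to 1 (fully open), set as the call begins (left out, the last holds). The fingers move at their own pace and stop on an object; the grip force is fixed at half the most. Time passes only in rows, so rows that repeat a pose let the fingers close. It gives the time, the measured TCP pose, the force, the opening and the grip force at its end, in the units of the state.
- robot.state(): the state, without advancing time (a new reading comes with each control period).
- robot.snapshot(name): name is "side" or "top"; returns a dict with "img" (420x560x3 uint8, red, green, blue), "vfov" (degrees; the focal length in pixels is half the picture's height over the tangent of half this angle, whatever the lens; pixels are square), "cx", "cy" (the principal point, pixels), "origin" and "rotation" of the camera in the world. Camera axes: x right, y up, looking along -z (the intrinsics and any distortion apply to the point x, -y, -z); pixel columns grow to the right and rows downward; lengths in m; the calibration is good to about 2 mm. A picture is of the moment at which its call begins. There is no depth.
- robot.finish_job(): hands the job in; it is judged then, once.
The state is a dict: "clock": time; "qpos": joint angles; "joint_vel": joint speeds; "joint_efforts": joint torques, N m; "position": TCP position; "tool_rot": TCP orientation; "contact_force": force on the tool from outside, world axes, zero at the start; "torque": the same for the moment, N m; "grip_width": finger opening in m; "finger_force": force on a finger pad.
Only numpy, scipy, OpenCV 4.12 (cv2) and the standard library are available. Lean on these libraries where they do the work, as an engineer would, in place of code of your own. Each camera call takes 0.05 s, during which the arm holds its last target. There are 200 camera calls.

## Working session

There is one attempt and no reset: what is moved stays moved. The work goes in short steps, Python scripts to look and compute and a tool call to move; the robot and the scene stay as the last step left them, time stands still between calls to the robot, and variables do not carry over. Pictures are saved under pics/ and viewed, at most 10 in all, crops included, and the job is handed in when it is done.

Besides the shell and the picture viewer there is one more tool, called after "Request:" as name(argument=value, ...), one argument or row to a line, values as JSON. arm_command: Moves the arm, as the interface text tells. Its arguments: {"type":"object","properties":{"delta_pos":{"type":"array"},"twist":{"type":"array"},"hand":{"type":"number"}},"required":["delta_pos","twist"]}

```bash
mkdir -p pics; python3 - <<'E'
from station import robot
import cv2
for n in("top","side"):
    s=robot.snapshot(n); cv2.imwrite(f"pics/{n}0.png",s["img"][:,:,::-1]); print(n,{k:v for k,v in s.items() if k!="img"})
print(robot.state())
E
```

```text
top {'vfov': 42.30997623868427, 'cx': 275.4239607526006, 'cy': 212.89337506495738, 'origin': array([ 0.58551876, -0.04546276,  0.91739069]), 'rotation': array([ 0.04667396, -0.03728124, -1.59359004])}
side {'vfov': 54.40768036430634, 'cx': 283.79232279350975, 'cy': 209.3238763054063, 'origin': array([1.15896814, 0.13377034, 0.73484746]), 'rotation': array([0.49132209, 0.65498053, 1.80500152])}
{'clock': 0.1, 'qpos': array([ 9.73913774e-01,  1.58981622e-01,  1.59806760e+00, -2.51251957e-06,
        1.38618048e+00, -2.10083438e-01]), 'joint_vel': array([ 0.00114408, -0.00211944, -0.00029145, -0.00058385, -0.00015687,
        0.00087651]), 'joint_efforts': array([ 2.83075096e-04, -3.86499810e+01, -3.22961426e+01,  7.03203259e-02,
        3.38855619e-02, -7.76519209e-05]), 'position': array([0.21661416, 0.53207028, 0.22473921]), 'tool_rot': array([-6.03678116e-01, -3.08239318e+00,  2.36601544e-03]), 'contact_force': array([-1.1496167 ,  0.1355583 ,  0.23603674]), 'torque': array([ 0.00830052, -0.04307399, -0.03878898]), 'finger_force': 0.0, 'grip_width': 0.09198803143154927}
```

View pics/top0.png

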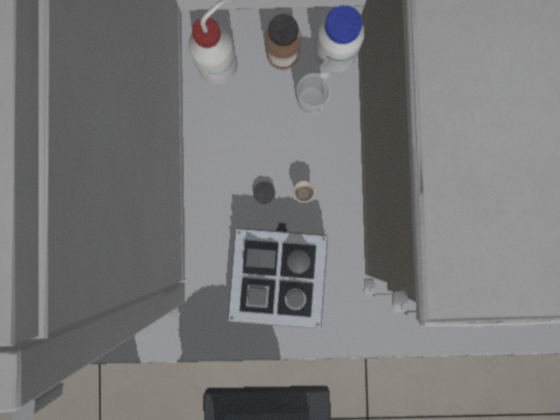

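View pics/side0.png

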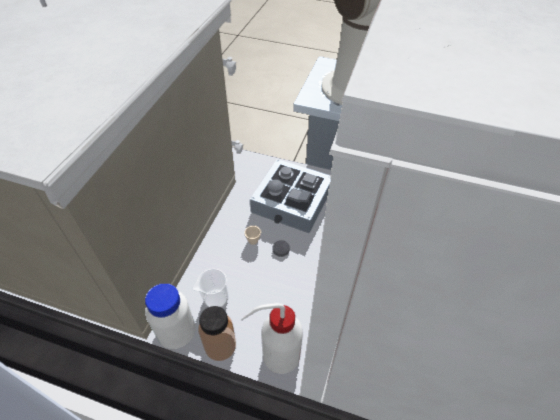

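```bash
cat > h.py <<'E'
import numpy as np,cv2
from scipy.spatial.transform import Rotation as R
from station import robot
def ray(s,p):
    f=s["img"].shape[0]/2/np.tan(np.radians(s["vfov"]/2))
    d=R.from_rotvec(s["rotation"]).apply([(p[0]-s["cx"])/f,-(p[1]-s["cy"])/f,-1]); return s["origin"],d
def onz(s,p,z):
    o,d=ray(s,p); return (o+d*(z-o[2])/d[2]).round(4)
def two(a,p,b,q):
    o,d=ray(a,p);o2,e=ray(b,q)
    t=np.linalg.lstsq(np.c_[d,-e],o2-o,rcond=None)[0]; A=o+d*t[0];B=o2+e*t[1]
    return ((A+B)/2).round(4),round(np.linalg.norm(A-B),4)
E
python3 - <<'E'
from h import *
t=robot.snapshot("top");s=robot.snapshot("side")
for p in [(236,231),(326,236),(321,327),(230,320)]: print("corner",onz(t,p,.05))
for p in [(261,258),(299,262),(295,298),(257,296)]: print("top",onz(t,p,.067))
for p in [(42,333),(0,405),(186,283),(423,322)]: print("cab",onz(t,p,0.6),onz(t,p,.44),onz(t,p,0))
for p,q in [((295,298),(286,173)),((299,262),(275,187)),((257,296),(311,181)),((261,258),(299,196))]: print(two(t,p,s,q))
a=cv2.resize(t["img"][222:336,220:336],None,fx=5,fy=5,interpolation=cv2.INTER_CUBIC)
b=cv2.resize(s["img"][155:235,240:340],None,fx=7,fy=7,interpolation=cv2.INTER_CUBIC)
cv2.imwrite("pics/tc.png",a[:,:,::-1]);cv2.imwrite("pics/sc.png",b[:,:,::-1])
E
```

```text
corner [0.6043 0.0228 0.05  ]
corner [ 0.593  -0.1207  0.05  ]
corner [ 0.4494 -0.1087  0.05  ]
corner [0.4636 0.0351 0.05  ]
top [ 0.5609 -0.0168  0.067 ]
top [ 0.5533 -0.0759  0.067 ]
top [ 0.4976 -0.0683  0.067 ]
top [ 0.5021 -0.0093  0.067 ]
cab [0.5358 0.0933 0.6   ] [0.5108 0.1633 0.44  ] [0.4419 0.3557 0.    ]
cab [0.4953 0.1176 0.6   ] [0.4498 0.1998 0.44  ] [0.3246 0.4259 0.    ]
cab [0.5628 0.0092 0.6   ] [0.5514 0.0368 0.44  ] [0.5199 0.1126 0.    ]
cab [ 0.5373 -0.1277  0.6   ] [ 0.513  -0.1691  0.44  ] [ 0.4461 -0.283   0.    ]
(array([ 0.4966, -0.0694,  0.0545]), np.float64(0.0016))
(array([ 0.5533, -0.0771,  0.0603]), np.float64(0.0019))
(array([ 0.5004, -0.008 ,  0.0516]), np.float64(0.0011))
(array([ 0.561 , -0.0175,  0.0591]), np.float64(0.0022))
```

View pics/tc.png

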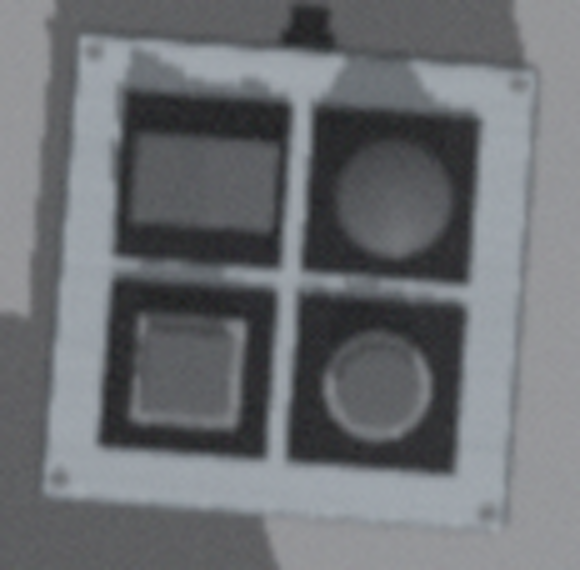

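View pics/sc.png

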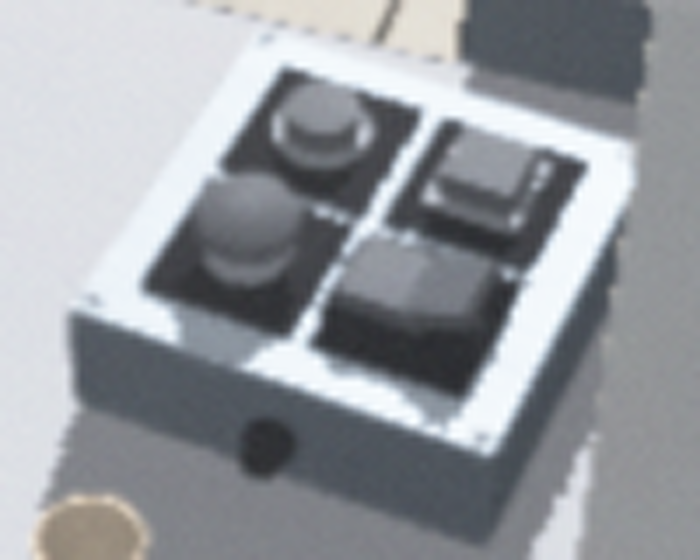

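```bash
python3 - <<'E'
from h import *
t=robot.snapshot("top");s=robot.snapshot("side")
T=lambda x,y:(220+x/5-.4,222+y/5-.4)
S=lambda x,y:(240+x/7-.4,155+y/7-.4)
C=np.array([onz(t,T(*p),.05) for p in [(80,37),(540,65),(505,525),(43,495)]])
print(C,[np.linalg.norm(C[i]-C[i-1]).round(4) for i in range(4)])
c=C.mean(0);v=(C[0]+C[3]-C[1]-C[2])[:2];w=(C[0]+C[1]-C[2]-C[3])[:2]
yaw=np.arctan2(v[1],v[0])-np.pi/2;yaw2=np.arctan2(w[1],w[0]);print("centre",c,"yaw",yaw,yaw2)
y=(yaw+yaw2)/2;M=np.array([[np.cos(y),-np.sin(y)],[np.sin(y),np.cos(y)]])
for n,b in dict(rock=(.03,.03),rpress=(.03,.0465),square=(-.03,.03),round=(-.03,-.03),stop=(.03,-.03)).items(): print(n,c[:2]+M@b)
print("direct",onz(t,T(205,183),.066),onz(t,T(190,372),.067),onz(t,T(378,383),.067),onz(t,T(393,198),.072))
print("round",two(t,T(378,383),s,S(320,110)),"square",two(t,T(190,372),s,S(488,160)))
for p,q in [((80,37),(490,455)),((540,65),(72,312)),((505,525),(262,32)),((43,495),(635,150))]:print("corner",two(t,T(*p),s,S(*q)))
for p in [(42,333),(423,322)]: pass
E
```

```text
[[ 0.6075  0.0234  0.05  ]
 [ 0.5952 -0.1233  0.05  ]
 [ 0.4501 -0.1081  0.05  ]
 [ 0.4627  0.0379  0.05  ]] [np.float64(0.1455), np.float64(0.1472), np.float64(0.1459), np.float64(0.1465)]
centre [ 0.528875 -0.042525  0.05    ] yaw -0.08486570930150417 -0.10209293155381412
rock [ 0.56154432 -0.01545628]
rpress [0.56308448 0.00097168]
square [ 0.50180628 -0.00985568]
round [ 0.49620568 -0.06959372]
stop [ 0.55594372 -0.07519432]
direct [ 0.5606 -0.0161  0.066 ] [ 0.502  -0.0102  0.067 ] [ 0.4973 -0.0686  0.067 ] [ 0.5548 -0.0746  0.072 ]
round (array([ 0.4975, -0.0702,  0.0639]), np.float64(0.0031)) square (array([ 0.502 , -0.0109,  0.0639]), np.float64(0.0018))
corner (array([0.6081, 0.0221, 0.0463]), np.float64(0.0035))
corner (array([ 0.5952, -0.1237,  0.0462]), np.float64(0.0001))
corner (array([ 0.4495, -0.1086,  0.046 ]), np.float64(0.0004))
corner (array([0.4635, 0.0343, 0.0473]), np.float64(0.008))
```

Request:
arm_command(
  delta_pos=[
    [-0.13, -0.2, 0],
    [-0.26, -0.4, 0],
    [-0.4, -0.6, 0],
    [-0.53, -0.8, 0],
    [-0.53, -0.8, 0],
  ],
  twist=[
    [0, 0, 0],
    [0, 0, 0],
    [0, 0, 0],
    [0, 0, 0],
    [0, 0, 0],
  ],
  hand=-1,
)

```text
clock: 0.92
position: [0.2551, 0.3425, 0.2255]
tool_rot: [0.609, 3.082, -0.0]
contact_force: [-0.6, 0.0, -0.8]
grip_width: 0.0439
finger_force: 0.0
```

Request:
arm_command(
  delta_pos=[
    [-0.13, -0.2, 0],
    [-0.26, -0.4, 0],
    [-0.4, -0.6, 0],
    [-0.53, -0.8, 0],
    [-0.53, -0.8, 0],
  ],
  twist=[
    [0, 0, 0],
    [0, 0, 0],
    [0, 0, 0],
    [0, 0, 0],
    [0, 0, 0],
  ],
)

```text
clock: 1.55
position: [0.2937, 0.1546, 0.226]
tool_rot: [0.613, 3.08, 0.001]
contact_force: [-0.1, 0.5, -0.9]
grip_width: 0.0002
finger_force: 0.0
```

Request:
arm_command(
  delta_pos=[
    [-0.13, -0.2, 0],
    [-0.26, -0.4, 0],
    [-0.4, -0.6, 0],
    [-0.53, -0.8, 0],
    [-0.53, -0.8, 0],
  ],
  twist=[
    [0, 0, 0],
    [0, 0, 0],
    [0, 0, 0],
    [0, 0, 0],
    [0, 0, 0],
  ],
)

```text
clock: 2.17
position: [0.3312, -0.033, 0.2258]
tool_rot: [-0.609, -3.082, -0.001]
contact_force: [-0.7, 0.7, -1.7]
grip_width: 0.0003
finger_force: 0.0
```

Request:
arm_command(
  delta_pos=[
    [0, 0, 0],
    [0, 0, 0],
    [0, 0, 0],
    [0, 0, 0],
    [0, 0, 0],
  ],
  twist=[
    [0, 0, 0.05],
    [0, 0, 0.1],
    [0, 0, 0.15],
    [0, 0, 0.2],
    [0, 0, 0.2],
  ],
)

```text
clock: 2.8
position: [0.3307, -0.0301, 0.2257]
tool_rot: [-1.52, -2.749, -0.001]
contact_force: [0.1, 1.0, -1.0]
grip_width: 0.0003
finger_force: 0.0
```

Request:
arm_command(
  delta_pos=[
    [0, 0, 0],
    [0, 0, 0],
    [0, 0, 0],
    [0, 0, 0],
    [0, 0, 0],
  ],
  twist=[
    [0, 0, 0.05],
    [0, 0, 0.1],
    [0, 0, 0.15],
    [0, 0, 0.207],
    [0, 0, 0.207],
  ],
)

```text
clock: 3.42
position: [0.3305, -0.031, 0.2256]
tool_rot: [-2.317, -2.121, -0.0]
contact_force: [-0.4, -0.3, -0.4]
grip_width: 0.0003
finger_force: 0.0
```

Request:
arm_command(
  delta_pos=[
    [0.04, 0.2, 0],
    [0.09, 0.4, 0],
    [0.13, 0.57, 0],
    [0.13, 0.57, 0],
  ],
  twist=[
    [0, 0, 0],
    [0, 0, 0],
    [0, 0, 0],
    [0, 0, 0],
  ],
)

```text
clock: 3.92
position: [0.4473, -0.0158, 0.2251]
tool_rot: [-2.316, -2.121, 0.001]
contact_force: [0.3, 0.6, -1.1]
grip_width: 0.0004
finger_force: 0.0
```

Request:
arm_command(
  delta_pos=[
    [0.04, 0.2, 0],
    [0.09, 0.4, 0.2],
    [0.13, 0.57, 0.4],
    [0.13, 0.57, 0.56],
    [0.13, 0.57, 0.56],
  ],
  twist=[
    [0, 0, 0],
    [0, 0, 0],
    [0, 0, 0],
    [0, 0, 0],
    [0, 0, 0],
  ],
)

```text
clock: 4.55
position: [0.5593, -0.0009, 0.1109]
tool_rot: [-2.317, -2.114, 0.006]
contact_force: [-0.3, 0.2, 0.2]
grip_width: 0.0006
finger_force: 0.0
```

```bash
python3 - <<'E'
from h import *
s=robot.snapshot("side");st=robot.state();print(st["position"],st["tool_rot"],st["contact_force"])
b=cv2.resize(s["img"][115:235,220:360],None,fx=5,fy=5,interpolation=cv2.INTER_CUBIC)
cv2.imwrite("pics/s1.png",b[:,:,::-1])
E
```

```text
[ 0.56097345 -0.00133965  0.11330707] [-2.32005955e+00 -2.11525703e+00  2.23881004e-03] [0.73393629 0.08586553 0.78273522]
```

View pics/s1.png

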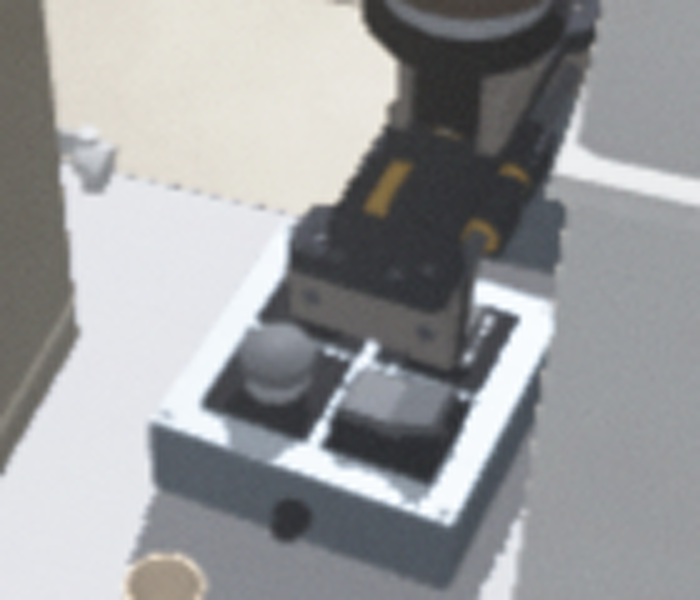

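Request:
arm_command(
  delta_pos=[
    [0.01, 0.005, 0.04],
    [0.01, 0.005, 0.07],
    [0.01, 0.005, 0.1],
    [0.01, 0.005, 0.115],
    [0.01, 0.005, 0.13],
  ],
  twist=[
    [0, 0, 0],
    [0, 0, 0],
    [0, 0, 0],
    [0, 0, 0],
    [0, 0, 0],
  ],
)

```text
clock: 5.22
position: [0.5635, 0.0001, 0.0875]
tool_rot: [2.324, 2.114, 0.0]
contact_force: [0.2, 0.1, 0.7]
grip_width: 0.0008
finger_force: 0.0
```

Request:
arm_command(
  delta_pos=[
    [0, 0, 0.01],
    [0, 0, 0.02],
    [0, 0, 0.03],
    [0, 0, 0.03],
  ],
  twist=[
    [0, 0, 0],
    [0, 0, 0],
    [0, 0, 0],
    [0, 0, 0],
  ],
)

```text
clock: 5.72
position: [0.5637, 0.0001, 0.0817]
tool_rot: [2.323, 2.114, 0.001]
contact_force: [-0.1, 0.8, 1.9]
grip_width: 0.0002
finger_force: 0.8
```

Request:
arm_command(
  delta_pos=[
    [0, 0, 0.01],
    [0, 0, 0.02],
    [0, 0, 0.025],
    [0, 0, 0.025],
  ],
  twist=[
    [0, 0, 0],
    [0, 0, 0],
    [0, 0, 0],
    [0, 0, 0],
  ],
)

```text
clock: 6.22
position: [0.5636, 0.0001, 0.0773]
tool_rot: [2.324, 2.114, 0.0]
contact_force: [-2.2, 2.0, 7.8]
grip_width: 0.0004
finger_force: 3.5
```

Request:
arm_command(
  delta_pos=[
    [0, 0, 0.005],
    [0, 0, 0.01],
    [0, 0, 0.01],
  ],
  twist=[
    [0, 0, 0],
    [0, 0, 0],
    [0, 0, 0],
  ],
)

```text
clock: 6.6
position: [0.5637, 0.0001, 0.0771]
tool_rot: [2.324, 2.114, -0.001]
contact_force: [-7.3, 3.6, 18.3]
grip_width: 0.0004
finger_force: 9.6
```

Request:
arm_command(
  delta_pos=[
    [0, 0, -0.15],
    [0, 0, -0.25],
    [-0.18, -0.15, -0.25],
    [-0.375, -0.3, -0.25],
    [-0.375, -0.3, -0.25],
  ],
  twist=[
    [0, 0, 0],
    [0, 0, 0],
    [0, 0, 0],
    [0, 0, 0],
    [0, 0, 0],
  ],
)

```text
clock: 7.22
position: [0.4944, -0.0705, 0.1237]
tool_rot: [-2.327, -2.109, 0.003]
contact_force: [0.9, 0.2, 0.9]
grip_width: 0.0005
finger_force: 0.0
```

```bash
python3 - <<'E'
from h import *
s=robot.snapshot("side");st=robot.state();print(st["position"],st["tool_rot"],st["contact_force"])
b=cv2.resize(s["img"][115:235,220:360],None,fx=5,fy=5,interpolation=cv2.INTER_CUBIC)
cv2.imwrite("pics/s2.png",b[:,:,::-1])
E
```

```text
[ 0.49570259 -0.06965635  0.12413177] [-2.32602622e+00 -2.11081770e+00  1.07273013e-03] [ 0.12145488 -0.64538667 -0.0835007 ]
```

View pics/s2.png

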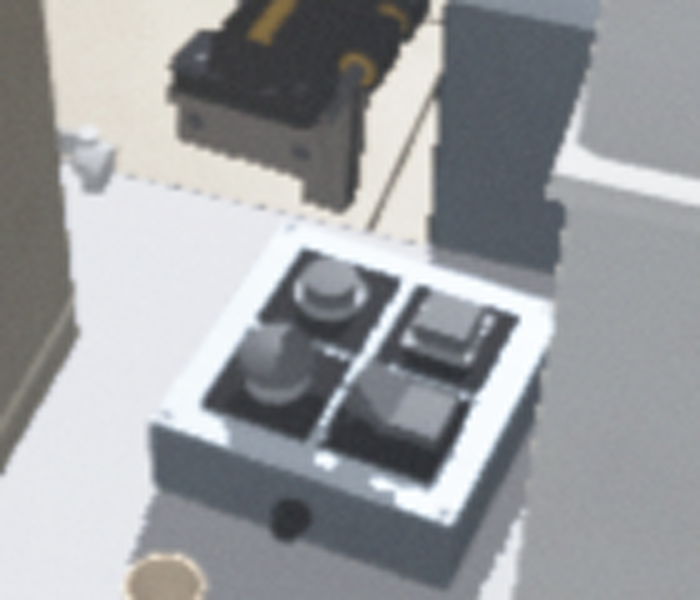

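The rocker has tipped over: its right end, near (375,385), is now up and its left half is level. The other three switches are untouched. The finger at (330,205) stands over the round button at (330,275), so I'll press that next.

Request:
arm_command(
  delta_pos=[
    [0, 0.003, 0.08],
    [0, 0.003, 0.15],
    [0, 0.003, 0.2],
    [0, 0.003, 0.22],
    [0, 0.003, 0.235],
  ],
  twist=[
    [0, 0, 0],
    [0, 0, 0],
    [0, 0, 0],
    [0, 0, 0],
    [0, 0, 0],
  ],
)

```text
clock: 7.9
position: [0.4972, -0.0687, 0.0774]
tool_rot: [-2.323, -2.114, 0.0]
contact_force: [-1.8, 1.1, 3.1]
grip_width: 0.0003
finger_force: 1.2
```

Request:
arm_command(
  delta_pos=[
    [0, 0, 0.008],
    [0, 0, 0.016],
    [0, 0, 0.025],
    [0, 0, 0.025],
  ],
  twist=[
    [0, 0, 0],
    [0, 0, 0],
    [0, 0, 0],
    [0, 0, 0],
  ],
)

```text
clock: 8.4
position: [0.4975, -0.0691, 0.0726]
tool_rot: [2.323, 2.113, 0.0]
contact_force: [-0.7, -0.3, 0.9]
grip_width: 0.0004
finger_force: 0.2
```

Request:
arm_command(
  delta_pos=[
    [0, 0, 0.005],
    [0, 0, 0.01],
    [0, 0, 0.01],
  ],
  twist=[
    [0, 0, 0],
    [0, 0, 0],
    [0, 0, 0],
  ],
)

```text
clock: 8.78
position: [0.4975, -0.0691, 0.0723]
tool_rot: [2.324, 2.114, -0.0]
contact_force: [-5.3, 2.0, 14.1]
grip_width: 0.0006
finger_force: 7.0
```

Request:
arm_command(
  delta_pos=[
    [0, 0, -0.15],
    [0, 0, -0.25],
    [0.15, 0, -0.25],
    [0.295, -0.005, -0.25],
    [0.295, -0.005, -0.25],
  ],
  twist=[
    [0, 0, 0],
    [0, 0, 0],
    [0, 0, 0],
    [0, 0, 0],
    [0, 0, 0],
  ],
)

```text
clock: 9.4
position: [0.5017, -0.009, 0.1204]
tool_rot: [2.321, 2.117, -0.0]
contact_force: [-0.3, -0.2, 0.4]
grip_width: 0.0006
finger_force: 0.0
```

Request:
arm_command(
  delta_pos=[
    [0, 0, 0.08],
    [0, 0, 0.15],
    [0, 0, 0.19],
    [0, 0, 0.21],
    [0, 0, 0.215],
  ],
  twist=[
    [0, 0, 0],
    [0, 0, 0],
    [0, 0, 0],
    [0, 0, 0],
    [0, 0, 0],
  ],
)

```text
clock: 10.02
position: [0.5018, -0.0103, 0.0774]
tool_rot: [-2.324, -2.114, 0.0]
contact_force: [-0.3, -0.1, -0.1]
grip_width: 0.0008
finger_force: 0.0
```

Request:
arm_command(
  delta_pos=[
    [0, 0, 0.008],
    [0, 0, 0.016],
    [0, 0, 0.025],
    [0, 0, 0.025],
  ],
  twist=[
    [0, 0, 0],
    [0, 0, 0],
    [0, 0, 0],
    [0, 0, 0],
  ],
)

```text
clock: 10.52
position: [0.5021, -0.0102, 0.0726]
tool_rot: [2.324, 2.113, 0.001]
contact_force: [0.2, -0.1, 0.2]
grip_width: 0.0005
finger_force: 0.3
```

Request:
arm_command(
  delta_pos=[
    [0, 0, 0.005],
    [0, 0, 0.01],
    [0, 0, 0.01],
  ],
  twist=[
    [0, 0, 0],
    [0, 0, 0],
    [0, 0, 0],
  ],
)

```text
clock: 10.9
position: [0.5021, -0.0102, 0.0723]
tool_rot: [2.324, 2.114, -0.0]
contact_force: [-6.0, 0.6, 14.1]
grip_width: 0.0004
finger_force: 7.0
```

The square button has bottomed out too. Next I'll lift, retreat and check.

Request:
arm_command(
  delta_pos=[
    [0, 0, -0.2],
    [0, 0, -0.4],
    [0, -0.25, -0.6],
    [0, -0.5, -0.7],
    [0, -0.7, -0.7],
  ],
  twist=[
    [0, 0, 0],
    [0, 0, 0],
    [0, 0, 0],
    [0, 0, 0],
    [0, 0, 0],
  ],
)

```text
clock: 11.52
position: [0.362, 0.0032, 0.2122]
tool_rot: [2.321, 2.112, 0.003]
contact_force: [-0.5, 0.3, -0.2]
grip_width: 0.0004
finger_force: 0.0
```

```bash
python3 - <<'E'
from h import *
s=robot.snapshot("side");st=robot.state();print(st["position"],st["contact_force"])
b=cv2.resize(s["img"][145:265,220:360],None,fx=5,fy=5,interpolation=cv2.INTER_CUBIC)
cv2.imwrite("pics/s3.png",b[:,:,::-1])
E
```

```text
[0.35800495 0.00431543 0.21033156] [ 1.23168788  1.10794739 -0.87165043]
```

View pics/s3.png

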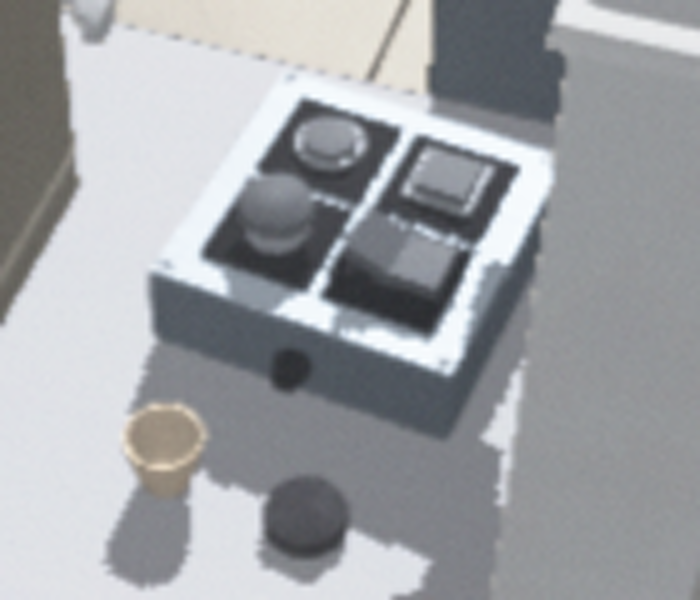

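Round (330,140) and square (447,172) are pushed in. The rocker (405,255) is on and the stop button (277,205) is still out. The crucible and test piece are still in place.

```bash
python3 -c "
from station import robot
print(robot.finish_job())"
```

```text
the job is handed in; nothing more can be done
None
```

The oven is switched on and the job is handed in: I tipped the rocker, then pushed the round button home, then the square one, and the final picture showed the stop button still out and the crucible and test piece undisturbed.

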